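# Stow the small letter A in its snap case and click the lid shut

## Robot

A 6-joint arm with a two-finger parallel gripper is mounted at the origin on the work surface; the furniture and walls round the work are solid. World frame = base frame: x ahead of the robot, y to its left, z up, the work surface at z = 0. Lengths are in m, angles in rad, forces in N, time in s.
With the tool pointing down it reaches from about 0.35 to 0.975 m from the base axis. Payload 4.9 kg.
Tool frame: the origin (TCP) lies midway between the tips of the shut fingers; the grasp point (between the pads) lies 19 mm behind it; x points along the fingers, z is the direction in which the jaws open and shut, and the axes are right-handed (so a half turn about x gives the same grasp; the last joint's range is limited). The gripper opens to 85 mm and grips with 20 to 120 N. Pads are 22 mm wide; open, the fingers measure 114 mm over their backs; the gripper's body (76 mm by 85 mm) begins 54 mm behind the grasp point. The pads swing forward as they close: fully open they stand 13 mm farther back than shut.
Start: joints at [-1.264, 0.053, 1.613, -0, 1.476, -0.119], TCP at [0.258, -0.569, 0.231] pointing down, gripper open.
Joint ranges: [-3.01, 3.01], [-1.01, 2.22], [0.06, 2.58], [-1.02, 4.17], [0.09, 2.62], [-3.14, 3.14]. Speed limits (rad/s): [2.57, 2.57, 3.14, 3.14, 3.14, 3.14].

## Interface

Orientations are given as a unit quaternion [w, x, y, z].
In Python, from plant import state, cams, workorder, nets gives the robot as it stands.
- The arm moves only by the tool play_rows, never from a script. Its argument "motion" is a list of rows, each a list of 3 entries, a list of its own where there are three numbers: the closure, from -1 (fully open) to 1 (shut), then the shift along the world's x, y, z in m, then the turn about the world's z in rad. A call has 1 to 5 rows; each row is the pose to reach, as a shift and turn from the pose commanded when the call began; what a row does not reach only later rows make up. A row lasts 1/10 s, in which the tool goes at most 50 mm and 8.59 degrees, less where a joint would pass 70% of its speed; a pose out of reach is approached as far as the arm can. A call with a gripper value outside its range is refused whole. The fingers move at their own pace and stop on an object; the grip force is fixed at half the most. Time passes only in rows, so rows that repeat a pose let the fingers close. It gives the time, the measured TCP pose, the force and the opening at its end, in the units of the state.
- state(): the state, without advancing time (a new reading comes with each control period).
- cams.grab_frame(name): name is "scene" or "top"; returns (picture, depth): 384x512x3 uint8, red, green, blue; 384x512 float32, m along the optical axis (not along the pixel's ray), 0 where there is no reading.
- cams.camera_info(name): a dict with "K" (3x3 intrinsics, pixels), "rvec" (rotation vector, rad) and "tvec" (3), from world to camera coordinates, as OpenCV has them. Camera axes: x right, y down, z forward; pixel columns grow to the right and rows downward; lengths in m; the calibration is good to about 2 mm. A picture is of the moment at which its call begins. camera_info takes no time and is no camera call.
- workorder.job_done(): hands the job in, once; it reports no verdict.
Trained networks look in the newest picture that a camera, given by its name, has taken for a name from the list of things; names that differ only in an ending like _2 or _b are one class to them, and where a whole thing is asked for, a point or a joint stands for the part that bears it (a point fixed in the world has none). Each returns a list of dicts, best first, with "score" (0 to 1); they miss things now and then, are a little off and sometimes report something else, mostly with a low value. They report only what shows in the picture. A call takes as long as a camera call.
- nets.recognise(camera, target): "at" ([x, y, z] in m, in world coordinates, good to about 4 mm: the middle of the surface that is visible of it).
- nets.landmark_of(camera, target): "at" ([x, y, z] in m, in world coordinates, good to about 4 mm: a listed point, or the origin of a listed thing).
The state is a dict: "time": time; "joint_pos": joint angles; "joint_vel": joint speeds; "joint_efforts": joint torques, N m; "tool_pos": TCP position; "tool_rot": TCP orientation; "contact_force": force on the tool from outside, world axes, zero at the start; "ft_torque": the same for the moment, N m; "gripper_width": opening from 0.0 (shut) to 1.0 (fully open).
Only numpy, scipy, OpenCV 4.12 (cv2) and the standard library are available. Lean on these libraries where they do the work, as an engineer would, in place of code of your own. Each camera call takes 0.05 s, during which the arm holds its last target.

## Task

Lay the small letter A from the work board in the open grey snap case, then swing the lid over and press its free front edge down until the spring catch clicks, so that the lid stays down when you let go. Press gently, with no more than about 20 N, and leave the other two small letters on the board where they are.

Things in the scene. Friction and masses are not known exactly. Their poses are not given: they have to be found in the camera images.
- case: Grey plastic snap case fixed on a plywood work board (top at z = +32 mm): open tray 130 (x) x 150 (y) x 42 mm high, walls and floor 4 mm. Origin: centre of its underside; +x toward the hinge at the back, -x to the front. Hinge axis along y at x = +69, z = 45 mm. A catch housing 32 mm deep, 48 wide, 42 high stands on the middle of the front wall. More than 25 N on case or lid damages it.
- lid (a joint): Angle of the lid about the hinge, rad: 0 level on the tray, 1.57 upright, 2.0 leaning back; starts open at 1.5 to 1.85. A spring lifts the lid (1 to 2 N at its edge swings it shut); friction holds it anywhere above about 1.25. Let go without a click it springs up past 1 rad; clicked, it stays at 0.01 to 0.15, as the catch height has it.
- lid_edge (a point): Point on the lid's outer (upper) face at the middle of its free edge, 142 mm from the hinge axis, 5 mm outside it, right above the catch: press here; nearer the hinge needs more force. Lid: flat plate 156 x 158 x 4 mm with a thumb tab 50 mm wide that reaches 24 mm past this point. On the closed lid the axes are those of the case (z out of the outer face); they turn with the lid.
- case_catch (a point): Middle of the catch housing's open top. A spring tongue inside is set at a height that differs by up to 18 mm from case to case: feel for it. The edge, pushed down, meets up to about 10 N in all over some 5 mm, then snaps past and at once lands on a rubber buffer (about 18 N per mm). So a push of 14 to 18 N on the lid's free edge is always past the click, on the buffer.
- letter_a: Small loose acrylic letter A, black body with white face, 24 x 24 mm and 18 mm tall, lying face up on the work board. Origin: centre of its underside; z up. Grip it across its 24 mm (along its own x or y). The three small letters change places from start to start.
- letter_u: Small loose acrylic letter U, black with white face, 24 x 21 x 16 mm, lying face up; to be left alone. Origin: centre of its underside.
- letter_v: Small loose acrylic letter of two strokes meeting in a corner (V or L shaped), black with white face, 24 x 18 x 17 mm, lying face up; to be left alone. Origin: centre of its underside.

How it is judged:
By the outcome, as a careful person would: the job done as asked, in the order asked, and still so for the second after the job is handed in, with the robot touching nothing.
It also fails if it takes over 58 s, if anything falls off the work surface, if the arm or the gripper's body presses on something with over 40 N, if the wrist force passes 120 N, or if a joint passes its speed limit or range.

## Working session

There is one attempt and no reset: what is moved stays moved. The work goes in short steps, Python scripts to look and compute and a tool call to move; the robot and the scene stay as the last step left them, time stands still between calls to the robot, and variables do not carry over. Pictures are saved under pics/ and viewed, and the job is handed in when it is done.

Besides the shell and the picture viewer there is one more tool, called after ">>>" by a JSON object that holds its "api" and its "payload", one argument or row to a line. play_rows: Moves the arm, as the interface text tells. Its arguments: {"type":"object","properties":{"motion":{"type":"array","items":{"type":"array"}}},"required":["motion"]}

```bash
ls; mkdir -p pics; cat > h.py <<'E'
import numpy as np, cv2
from plant import state, cams, workorder, nets
def grab(cam,name):
    im,d=cams.grab_frame(cam); cv2.imwrite(f'pics/{name}.png',im[:,:,::-1]); np.save(f'pics/{name}.npy',d); return im,d
def pw(cam,d,u,v):
    c=cams.camera_info(cam);K=np.array(c['K']);R=cv2.Rodrigues(np.array(c['rvec'],float))[0];t=np.array(c['tvec'],float).ravel()
    z=d[int(v),int(u)]; p=np.array([(u-K[0,2])/K[0,0]*z,(v-K[1,2])/K[1,1]*z,z]); return R.T@(p-t)
def cloud(cam,d):
    c=cams.camera_info(cam);K=np.array(c['K']);R=cv2.Rodrigues(np.array(c['rvec'],float))[0];t=np.array(c['tvec'],float).ravel()
    v,u=np.mgrid[:d.shape[0],:d.shape[1]]
    p=np.stack([(u-K[0,2])/K[0,0]*d,(v-K[1,2])/K[1,1]*d,d],-1); return (p-t)@R
E
python3 - <<'E'
from h import *
np.set_printoptions(precision=4,suppress=True)
for c in ('top','scene'):
    grab(c,c+'0')
    for t in ('letter_a','letter_u','letter_v','case','lid_edge','case_catch'):
        print(c,t,[(round(r['score'],2),np.round(r['at'],4)) for r in nets.landmark_of(c,t)][:3])
print(state())
E
```

```text
pics
top letter_a [(0.52, array([ 0.4374, -0.061 ,  0.0334])), (0.49, array([ 0.4556, -0.1612,  0.0338])), (0.39, array([ 0.6089, -0.1465,  0.0303]))]
top letter_u [(0.52, array([ 0.4374, -0.061 ,  0.0334])), (0.49, array([ 0.4556, -0.1612,  0.0338])), (0.39, array([ 0.6089, -0.1465,  0.0303]))]
top letter_v [(0.52, array([ 0.4374, -0.061 ,  0.0334])), (0.49, array([ 0.4556, -0.1612,  0.0338])), (0.39, array([ 0.6089, -0.1465,  0.0303]))]
top case [(0.95, array([0.5309, 0.1416, 0.0308]))]
top lid_edge [(0.83, array([0.6131, 0.1517, 0.2188]))]
top case_catch [(0.91, array([0.4587, 0.1311, 0.0763]))]
scene letter_a [(0.67, array([ 0.436, -0.065,  0.031])), (0.48, array([ 0.6063, -0.1415,  0.0328])), (0.42, array([ 0.4575, -0.1584,  0.0303]))]
scene letter_u [(0.67, array([ 0.436, -0.065,  0.031])), (0.48, array([ 0.6063, -0.1415,  0.0328])), (0.42, array([ 0.4575, -0.1584,  0.0303]))]
scene letter_v [(0.67, array([ 0.436, -0.065,  0.031])), (0.48, array([ 0.6063, -0.1415,  0.0328])), (0.42, array([ 0.4575, -0.1584,  0.0303]))]
scene case [(0.9, array([0.5271, 0.1419, 0.0307]))]
scene lid_edge [(0.8, array([0.614 , 0.1549, 0.2195])), (0.57, array([0.4549, 0.1321, 0.0734]))]
scene case_catch [(0.65, array([0.4573, 0.1327, 0.0736])), (0.24, array([0.5316, 0.1417, 0.0308]))]
{'time': 0.7, 'joint_pos': array([-1.264 ,  0.0527,  1.6129, -0.    ,  1.476 , -0.119 ]), 'joint_vel': array([-0.0007, -0.0004,  0.001 , -0.0024, -0.0012, -0.0011]), 'joint_efforts': array([  0.    , -39.3554, -37.0369,  -0.    ,   0.0004,   0.    ]), 'tool_pos': array([ 0.2581, -0.5692,  0.2313]), 'tool_rot': array([ 0.5944,  0.3831,  0.5943, -0.3831]), 'contact_force': array([ 0.5079,  0.4085, -0.3851]), 'ft_torque': array([-0.0125, -0.0258,  0.0001]), 'gripper_width': 1.0001755974976465}
```

```bash
python3 - <<'E'
import cv2
a=cv2.imread('pics/top0.png');cv2.imwrite('pics/top0x.png',cv2.resize(a,(800,600),interpolation=2))
a=cv2.imread('pics/scene0.png');cv2.imwrite('pics/scene0x.png',cv2.resize(a,(800,600),interpolation=2))
E
```

```text
(no output)
```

View pics/top0x.png

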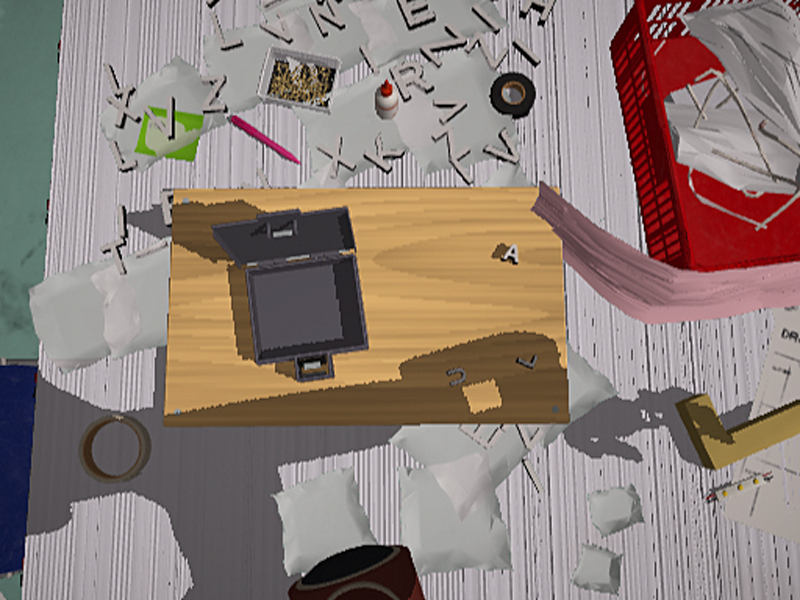

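View pics/scene0x.png

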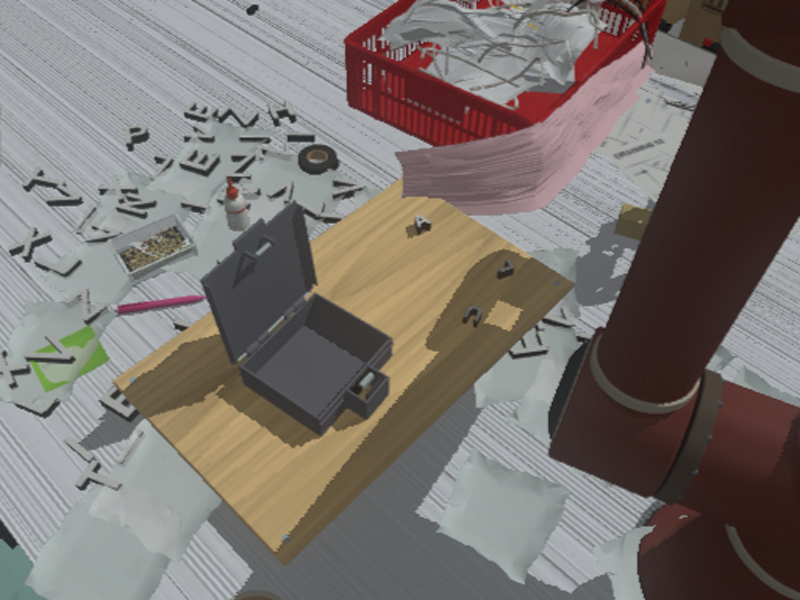

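The top picture shows the A at about (510,255), far right of the case. U is at (456,376) and V/L at (525,360). The case is at (305,310) with its lid upright, turned slightly. Next I'll refine the A's yaw and the case geometry.

```bash
python3 - <<'E'
from h import *
np.set_printoptions(precision=4,suppress=True)
a=cv2.imread('pics/top0.png');d=np.load('pics/top0.npy')
P=cloud('top',d)
c=a[140:185,300:350];cv2.imwrite('pics/A0.png',cv2.resize(c,(700,630),interpolation=0))
m=(np.hypot(P[...,0]-.607,P[...,1]+.144)<.03)&(P[...,2]>.042)
q=P[m];print(m.sum(),q.mean(0),np.median(q[:,2]),q.min(0),q.max(0))
r=cv2.minAreaRect((q[:,:2]*1000).astype(np.float32));print(r)
g=a.min(2);m2=m&(g>130);print(m2.sum(),P[m2].mean(0),cv2.minAreaRect((P[m2][:,:2]*1000).astype(np.float32)))
# case rim
m=(abs(P[...,2]-.074)<.004)&(abs(P[...,0]-.53)<.11)&(abs(P[...,1]-.14)<.1)
print(m.sum(),cv2.minAreaRect((P[m][:,:2]*1000).astype(np.float32)))
# board
m=(abs(P[...,2]-.032)<.004);print(np.median(P[m][:,2]))
# lid plane
for cam in('top','scene'):
  d=np.load(f'pics/{cam}0.npy');P=cloud(cam,d)
  m=(P[...,2]>.1)&(P[...,2]<.3)&(abs(P[...,0]-.6)<.08)&(abs(P[...,1]-.14)<.12)
  q=P[m];cen=q.mean(0);n=np.linalg.svd(q-cen,full_matrices=False)[2][2];print(cam,m.sum(),cen,n,q.min(0),q.max(0),np.degrees(np.arctan2(n[1],n[0])))
  z=q[:,2]; t=q[z>z.max()-.005];print(t.mean(0),t.min(0),t.max(0))
E
```

```text
63 [ 0.6037 -0.1449  0.0491] 0.049573605365907665 [ 0.5922 -0.1532  0.0421] [ 0.6168 -0.1332  0.0531]
((603.803466796875, -142.33058166503906), (24.887348175048828, 19.283443450927734), 6.177379131317139)
43 [ 0.6057 -0.1456  0.0499] ((604.4969482421875, -143.3829803466797), (23.734939575195312, 17.041603088378906), 6.177379131317139)
721 ((514.1980590820312, 139.04429626464844), (168.74839782714844, 150.2270965576172), 7.522970199584961)
0.031846928679367004
top 2152 [0.6029 0.1533 0.1788] [-0.9879 -0.1396  0.0671] [0.5796 0.0716 0.1001] [0.6212 0.2302 0.2443] -171.9583046913237
[0.6104 0.1511 0.2416] [0.606  0.1282 0.2394] [0.6151 0.1759 0.2443]
scene 3813 [0.6025 0.1535 0.1741] [-0.9885 -0.1358  0.0668] [0.5773 0.0713 0.1   ] [0.6208 0.2311 0.2453] -172.17865935695002
[0.6096 0.1544 0.2425] [0.6048 0.129  0.2404] [0.6162 0.1772 0.2453]
```

View pics/A0.png

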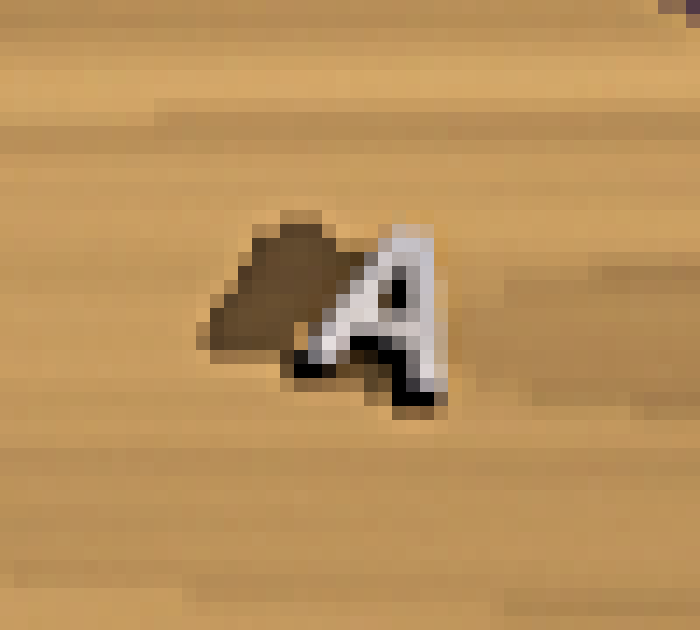

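```bash
python3 - <<'E'
from h import *
from scipy.spatial.transform import Rotation as Ro
np.set_printoptions(precision=4,suppress=True)
s=state();q=s['tool_rot'];R=Ro.from_quat([q[1],q[2],q[3],q[0]]).as_matrix();print(R, np.degrees(np.arctan2(R[1,2],R[0,2])))
c=cams.camera_info('top');K=np.array(c['K']);Rc=cv2.Rodrigues(np.array(c['rvec'],float))[0];t=np.array(c['tvec'],float).ravel()
C=-Rc.T@t;print('cam',C)
def ray(u,v,z=.05):
    w=Rc.T@np.linalg.inv(K)@[u,v,1]; return C+w*(z-C[2])/w[2]
f=lambda x,y: ray(300+x/14-.5,140+y/14-.5)
ap,l,r=f(412,228),f(312,362),f(438,388)
print(ap,l,r,'ctr',(ap+(l+r)/2)/2,'len',np.linalg.norm(ap-(l+r)/2),np.linalg.norm(l-r))
u=ap-(l+r)/2;print('yaw up',np.degrees(np.arctan2(u[1],u[0])),'base',np.degrees(np.arctan2(*(l-r)[:2][::1])))
E
```

```text
[[ 0.      0.9107  0.413 ]
 [-0.      0.413  -0.9107]
 [-1.     -0.      0.    ]] -65.60497538527687
cam [0.3917 0.0252 1.0121]
[ 0.6189 -0.1488  0.05  ] [ 0.5976 -0.1324  0.05  ] [ 0.5933 -0.1519  0.05  ] ctr [ 0.6072 -0.1455  0.05  ] len 0.024376818665495063 0.02001593340275807
yaw up -15.679905822436389 base 12.337666514014051
```

```bash
python3 - <<'E'
from h import *
P=np.concatenate([cloud(c,np.load(f'pics/{c}0.npy'))[np.load(f'pics/{c}0.npy')>0] for c in('top','scene')])
xs=np.arange(.2,.8,.05);ys=np.arange(-.65,.3,.05)
print('x\\y',[round(y,2) for y in ys])
for x in xs:
    print(round(x,2),[int(1000*P[(P[:,0]>=x)&(P[:,0]<x+.05)&(P[:,1]>=y)&(P[:,1]<y+.05)][:,2].max(initial=0)) for y in ys])
E
```

```text
x\y [np.float64(-0.65), np.float64(-0.6), np.float64(-0.55), np.float64(-0.5), np.float64(-0.45), np.float64(-0.4), np.float64(-0.35), np.float64(-0.3), np.float64(-0.25), np.float64(-0.2), np.float64(-0.15), np.float64(-0.1), np.float64(-0.05), np.float64(0.0), np.float64(0.05), np.float64(0.1), np.float64(0.15), np.float64(0.2), np.float64(0.25)]
0.2 [0, 0, 5, 6, 5, 4, 15, 15, 15, 5, 16, 17, 260, 356, 645, 299, 18, 5, 4]
0.25 [0, 0, 7, 9, 10, 4, 15, 15, 15, 18, 19, 17, 16, 16, 15, 17, 19, 5, 4]
0.3 [0, 2, 38, 41, 42, 36, 4, 5, 15, 20, 18, 17, 19, 15, 17, 18, 4, 5, 5]
0.35 [0, 8, 42, 41, 40, 40, 6, 17, 36, 36, 37, 36, 36, 36, 37, 36, 37, 36, 36]
0.4 [6, 29, 6, 5, 39, 40, 6, 19, 36, 51, 37, 51, 38, 37, 37, 85, 76, 37, 36]
0.45 [5, 6, 5, 4, 5, 4, 4, 14, 36, 52, 51, 36, 37, 36, 77, 86, 77, 79, 37]
0.5 [12, 16, 72, 103, 120, 126, 127, 15, 37, 37, 37, 38, 38, 36, 78, 40, 41, 76, 37]
0.55 [141, 141, 141, 142, 142, 143, 142, 139, 103, 52, 53, 37, 37, 37, 117, 227, 227, 232, 37]
0.6 [139, 148, 142, 154, 144, 141, 144, 135, 133, 95, 53, 37, 37, 37, 233, 245, 244, 232, 38]
0.65 [149, 154, 142, 151, 13, 152, 141, 3, 124, 121, 37, 38, 37, 38, 36, 35, 37, 37, 36]
0.7 [153, 150, 148, 155, 95, 140, 142, 4, 34, 35, 35, 36, 34, 35, 37, 35, 35, 37, 35]
0.75 [151, 150, 139, 143, 92, 109, 142, 5, 6, 20, 20, 20, 17, 21, 20, 19, 18, 15, 5]
0.8 [126, 135, 163, 162, 148, 124, 143, 5, 5, 22, 22, 21, 19, 103, 9, 35, 36, 34, 18]
```

```bash
python3 - <<'E'
from h import *
P=np.concatenate([cloud(c,np.load(f'pics/{c}0.npy'))[np.load(f'pics/{c}0.npy')>0] for c in('top','scene')])
xs=np.arange(.53,.70,.01);ys=np.arange(-.23,-.10,.01)
print('x\\y',[int(1000*y) for y in ys])
for x in xs:
    print(round(x,2),[int(1000*P[(P[:,0]>=x)&(P[:,0]<x+.01)&(P[:,1]>=y)&(P[:,1]<y+.01)][:,2].max(initial=0)) for y in ys])
E
```

```text
x\y [-230, -220, -210, -199, -189, -179, -169, -159, -149, -139, -129, -119, -109]
0.53 [29, 33, 35, 36, 35, 35, 35, 35, 36, 35, 35, 35, 34]
0.54 [0, 35, 37, 34, 36, 35, 36, 35, 37, 34, 34, 34, 34]
0.55 [1, 35, 36, 35, 35, 35, 35, 34, 35, 35, 34, 35, 35]
0.56 [1, 34, 36, 35, 36, 35, 35, 35, 36, 34, 36, 36, 36]
0.57 [0, 34, 34, 35, 35, 36, 34, 36, 34, 35, 35, 35, 35]
0.58 [3, 34, 36, 34, 35, 37, 33, 36, 35, 36, 34, 34, 35]
0.59 [1, 36, 36, 35, 34, 34, 34, 52, 53, 52, 38, 36, 35]
0.6 [73, 34, 35, 34, 35, 35, 35, 51, 52, 53, 36, 36, 35]
0.61 [118, 82, 35, 36, 35, 34, 34, 51, 51, 35, 36, 35, 38]
0.62 [122, 110, 36, 34, 37, 34, 34, 36, 33, 36, 35, 35, 35]
0.63 [131, 126, 112, 35, 34, 34, 35, 34, 35, 35, 34, 35, 36]
0.64 [129, 126, 120, 95, 34, 35, 34, 35, 36, 36, 35, 36, 35]
0.65 [0, 124, 124, 117, 89, 35, 36, 35, 34, 36, 35, 35, 36]
0.66 [0, 0, 123, 121, 113, 100, 35, 35, 35, 35, 36, 35, 35]
0.67 [0, 0, 0, 119, 119, 112, 36, 37, 34, 35, 35, 36, 36]
0.68 [0, 0, 0, 32, 117, 121, 34, 34, 34, 35, 36, 35, 34]
0.69 [0, 34, 32, 35, 35, 34, 35, 35, 35, 35, 37, 34, 34]
```

>>> {"api": "play_rows", "payload": {
  "motion": [
    [-0.2, [0.349, 0.4245, 0], 0.9],
    [-0.2, [0.349, 0.4245, 0], 0.9],
    [-0.2, [0.349, 0.4245, 0], 0.9],
    [-0.2, [0.349, 0.4245, 0], 0.9],
    [-0.2, [0.349, 0.4245, 0], 0.9]
  ]
}}

```text
time: 1.2
tool_pos: [0.4179, -0.3745, 0.2316]
tool_rot: [0.694, 0.137, 0.694, -0.137]
contact_force: [1.6, -0.5, -0.5]
gripper_width: 0.602
```

>>> {"api": "play_rows", "payload": {
  "motion": [
    [-0.2, [0.19, 0.2315, 0], 0.15],
    [-0.2, [0.19, 0.2315, 0], 0.15],
    [-0.2, [0.19, 0.2315, 0], 0.15],
    [-0.2, [0.19, 0.2315, 0], 0.15],
    [-0.2, [0.19, 0.2315, 0], 0.15]
  ]
}}

```text
time: 1.7
tool_pos: [0.5766, -0.181, 0.2316]
tool_rot: [0.702, 0.086, 0.702, -0.086]
contact_force: [0.7, -0.2, -1.0]
gripper_width: 0.603
```

>>> {"api": "play_rows", "payload": {
  "motion": [
    [-0.2, [0.032, 0.0387, 0], 0],
    [-0.2, [0.032, 0.0387, -0.05], 0],
    [-0.2, [0.032, 0.0387, -0.1], 0],
    [-0.2, [0.032, 0.0387, -0.13], 0],
    [-0.2, [0.032, 0.0387, -0.13], 0]
  ]
}}

```text
time: 2.2
tool_pos: [0.6034, -0.1424, 0.0948]
tool_rot: [0.698, 0.087, 0.706, -0.085]
contact_force: [-0.3, 0.4, -0.7]
gripper_width: 0.6
```

```bash
python3 - <<'E'
from h import *
s=state();print(s)
for c in('scene','top'):
  a,_=grab(c,c+'1'); cv2.imwrite(f'pics/{c}1x.png',cv2.resize(a[100:230,200:380] if c=='top' else a[80:230,200:380],(720,560),interpolation=0)[:,:,::-1])
E
```

```text
{'time': 2.2, 'joint_pos': array([-3.51643871e-01,  1.66766069e-01,  1.72682035e+00,  2.72639793e-06,
        1.25978931e+00, -1.07037673e-01]), 'joint_vel': array([-0.00637528, -0.05799313, -0.07955208, -0.00029118,  0.03319074,
        0.00069939]), 'joint_efforts': array([ 2.68956623e-02, -4.23938763e+01, -3.57230544e+01,  9.57176671e-04,
       -3.46006332e-01, -2.03712631e-05]), 'tool_pos': array([ 0.60342253, -0.14235403,  0.09477767]), 'tool_rot': array([ 0.69775605,  0.08721267,  0.70586932, -0.08531676]), 'contact_force': array([-0.34209929,  0.42720416, -0.74558768]), 'ft_torque': array([-0.02395058,  0.02641737, -0.02556205]), 'gripper_width': 0.6000765143971027}
```

View pics/scene1x.png

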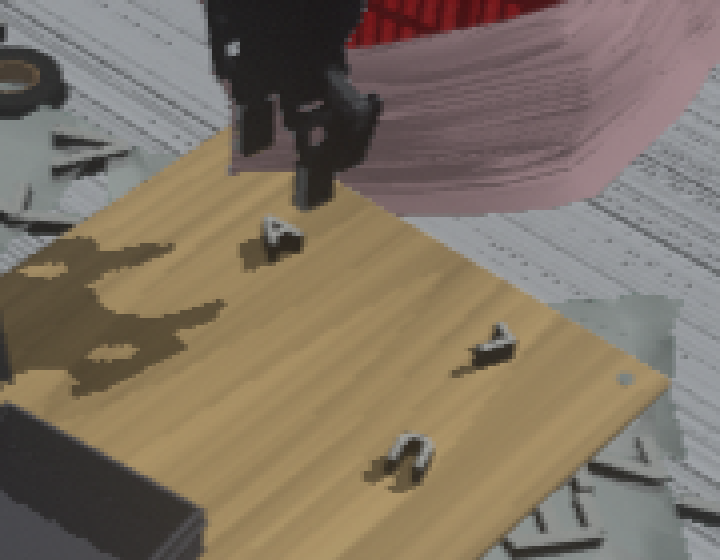

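View pics/top1x.png

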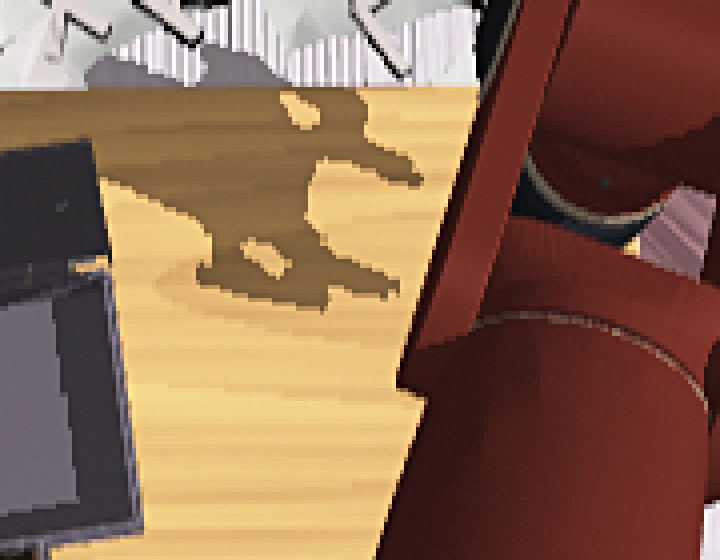

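Scene view: the A is at (280,235), with the fingers above it and slightly behind. I'll settle first and read the offset.

>>> {"api": "play_rows", "payload": {
  "motion": [
    [-0.2, [0, 0, 0], 0],
    [-0.2, [0, 0, 0], 0],
    [-0.2, [0, 0, 0], 0]
  ]
}}

```text
time: 2.6
tool_pos: [0.6088, -0.1447, 0.1037]
tool_rot: [0.703, 0.086, 0.7, -0.087]
contact_force: [0.1, 0.3, 0.2]
gripper_width: 0.597
```

>>> {"api": "play_rows", "payload": {
  "motion": [
    [-0.2, [0, 0, -0.03], 0],
    [-0.2, [0, 0, -0.05], 0],
    [-0.2, [0, 0, -0.06], 0],
    [-0.2, [0, 0, -0.066], 0],
    [-0.2, [0, 0, -0.066], 0]
  ]
}}

```text
time: 3.1
tool_pos: [0.6075, -0.1441, 0.0353]
tool_rot: [0.702, 0.086, 0.702, -0.086]
contact_force: [0.5, -0.4, 0.5]
gripper_width: 0.6
```

```bash
python3 - <<'E'
from h import *
s=state();print(s['tool_pos'],s['contact_force'])
a,_=grab('scene','scene2'); cv2.imwrite(f'pics/scene2x.png',cv2.resize(a[80:180,230:350],(720,600),interpolation=0)[:,:,::-1])
E
```

```text
[ 0.60752539 -0.14413995  0.03528391] [ 0.50291663 -0.44966252  0.45963993]
```

View pics/scene2x.png

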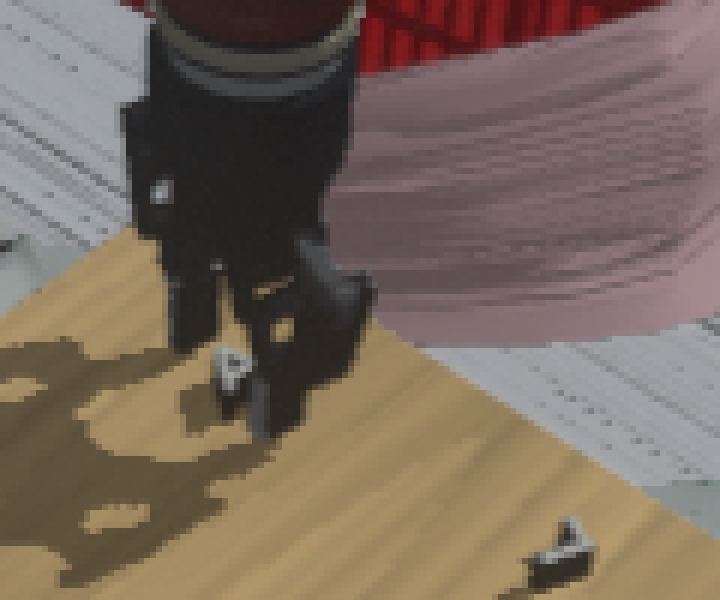

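The A at (235,375) sits between the two fingers. Closing now.

>>> {"api": "play_rows", "payload": {
  "motion": [
    [0.4, [0, 0, 0], 0],
    [1, [0, 0, 0], 0],
    [1, [0, 0, 0], 0],
    [1, [0, 0, 0], 0],
    [1, [0, 0, 0], 0]
  ]
}}

```text
time: 3.65
tool_pos: [0.6087, -0.1445, 0.0369]
tool_rot: [0.703, 0.086, 0.701, -0.087]
contact_force: [0.2, 1.2, 5.5]
gripper_width: 0.249
```

>>> {"api": "play_rows", "payload": {
  "motion": [
    [1, [0, 0, 0], 0],
    [1, [0, 0, 0.03], 0],
    [1, [0, 0, 0.07], 0],
    [1, [0, 0, 0.12], 0],
    [1, [0, 0, 0.12], 0]
  ]
}}

```text
time: 4.15
tool_pos: [0.612, -0.1457, 0.1644]
tool_rot: [0.707, 0.085, 0.697, -0.088]
contact_force: [1.0, -1.1, 0.4]
gripper_width: 0.251
```

```bash
python3 - <<'E'
from h import *
s=state();print(s['tool_pos'],s['contact_force'],s['gripper_width'])
a,_=grab('scene','scene3'); cv2.imwrite(f'pics/scene3x.png',cv2.resize(a[40:200,200:392],(720,600),interpolation=0)[:,:,::-1])
E
```

```text
[ 0.61196664 -0.14567299  0.16437942] [ 1.00120342 -1.09519284  0.43151391] 0.2507585812906793
```

View pics/scene3x.png

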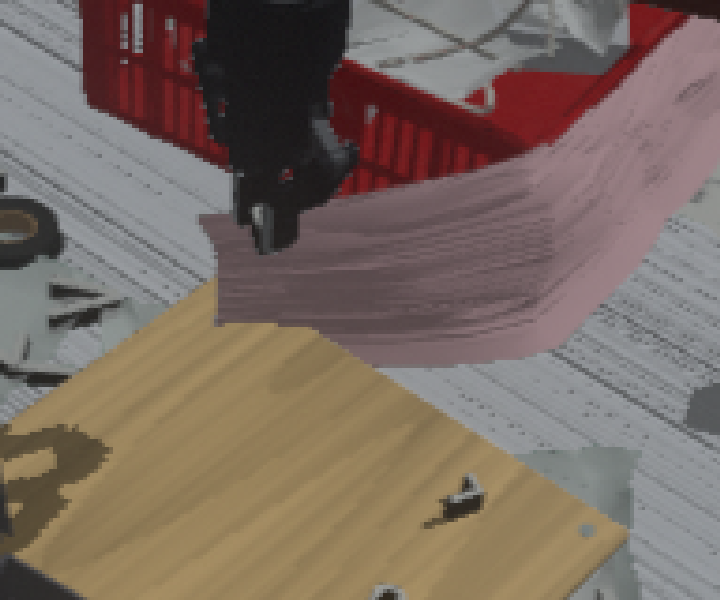

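>>> {"api": "play_rows", "payload": {
  "motion": [
    [1, [-0.093, 0.284, 0], 0.38],
    [1, [-0.093, 0.284, 0], 0.38],
    [1, [-0.093, 0.284, 0], 0.38],
    [1, [-0.093, 0.284, 0], 0.38],
    [1, [-0.093, 0.284, 0], 0.38]
  ]
}}

```text
time: 4.7
tool_pos: [0.5275, 0.095, 0.1531]
tool_rot: [0.704, -0.047, 0.707, 0.048]
contact_force: [-0.5, 0.3, 0.0]
gripper_width: 0.257
```

```bash
python3 - <<'E'
from h import *
s=state();print(s['tool_pos'],s['contact_force'],s['gripper_width'])
E
```

```text
[0.52754296 0.09502757 0.15313032] [-0.49054607  0.28061719  0.01571085] 0.2571265247615591
```

>>> {"api": "play_rows", "payload": {
  "motion": [
    [1, [-0.0152, 0.0464, 0], 0],
    [1, [-0.0152, 0.0464, 0], 0],
    [1, [-0.0152, 0.0464, -0.03], 0],
    [1, [-0.0152, 0.0464, -0.05], 0],
    [1, [-0.0152, 0.0464, -0.07], 0]
  ]
}}

```text
time: 5.2
tool_pos: [0.5132, 0.1392, 0.0826]
tool_rot: [0.704, -0.048, 0.707, 0.048]
contact_force: [-0.3, 0.1, -0.3]
gripper_width: 0.249
```

>>> {"api": "play_rows", "payload": {
  "motion": [
    [1, [0, 0, -0.02], 0],
    [1, [0, 0, -0.03], 0],
    [1, [0, 0, -0.038], 0],
    [1, [0, 0, -0.042], 0],
    [1, [0, 0, -0.042], 0]
  ]
}}

```text
time: 5.7
tool_pos: [0.5145, 0.1397, 0.0431]
tool_rot: [0.705, -0.048, 0.706, 0.048]
contact_force: [0.4, 0.8, 0.6]
gripper_width: 0.251
```

```bash
python3 - <<'E'
from h import *
s=state();print(s['tool_pos'],s['contact_force'],s['gripper_width'])
a,_=grab('scene','scene4'); cv2.imwrite(f'pics/scene4x.png',cv2.resize(a[100:300,110:350],(720,600),interpolation=0)[:,:,::-1])
E
```

```text
[0.51451874 0.13966852 0.04309044] [0.3669307  0.83484324 0.60200695] 0.2509976569220583
```

View pics/scene4x.png

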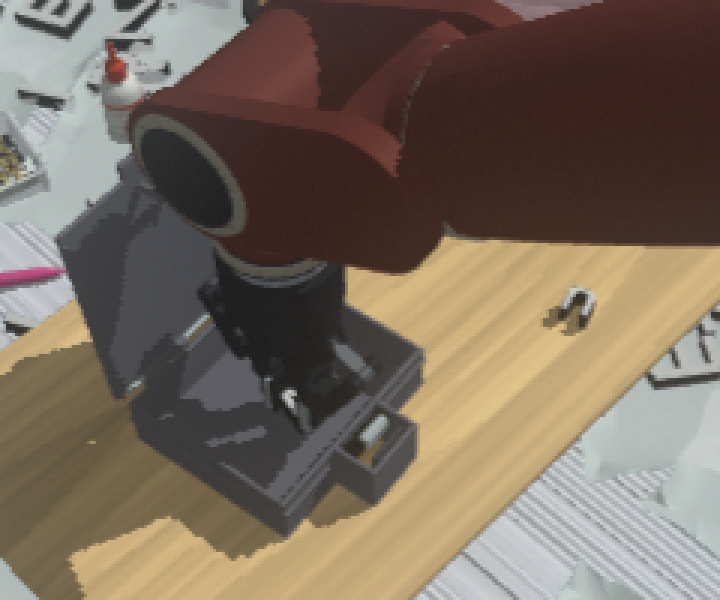

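The fingers hold the A at (290,400), just above the tray floor and clear of the walls. I'll lower it 2 mm and release.

>>> {"api": "play_rows", "payload": {
  "motion": [
    [1, [0, 0, -0.001], 0],
    [1, [0, 0, -0.002], 0],
    [1, [0, 0, -0.002], 0]
  ]
}}

```text
time: 6.05
tool_pos: [0.5147, 0.1399, 0.0417]
tool_rot: [0.706, -0.048, 0.705, 0.048]
contact_force: [0.4, -0.2, 1.2]
gripper_width: 0.251
```

>>> {"api": "play_rows", "payload": {
  "motion": [
    [0.3, [0, 0, 0], 0],
    [0.2, [0, 0, 0.001], 0],
    [0.15, [0, 0, 0.002], 0],
    [0.15, [0, 0, 0.004], 0],
    [0.15, [0, 0, 0.01], 0]
  ]
}}

```text
time: 6.55
tool_pos: [0.514, 0.1398, 0.051]
tool_rot: [0.705, -0.048, 0.706, 0.048]
contact_force: [0.0, -0.1, -0.7]
gripper_width: 0.425
```

>>> {"api": "play_rows", "payload": {
  "motion": [
    [0.15, [0, 0, 0.03], 0],
    [0.15, [0, 0, 0.07], 0],
    [0.15, [0, 0, 0.12], 0],
    [0.15, [0, 0, 0.17], 0],
    [0.15, [0, 0, 0.22], 0]
  ]
}}

```text
time: 7.05
tool_pos: [0.5141, 0.1398, 0.2739]
tool_rot: [0.706, -0.048, 0.705, 0.048]
contact_force: [1.2, -0.0, -0.6]
gripper_width: 0.422
```

```bash
python3 - <<'E'
from h import *
s=state();print(s['tool_pos'],s['contact_force'],s['gripper_width'])
a,_=grab('scene','scene5'); cv2.imwrite(f'pics/scene5x.png',cv2.resize(a[100:300,110:350],(720,600),interpolation=0)[:,:,::-1])
E
```

```text
[0.51410754 0.1398343  0.27389693] [ 1.18995258 -0.04978843 -0.64871665] 0.42241716530029366
```

View pics/scene5x.png

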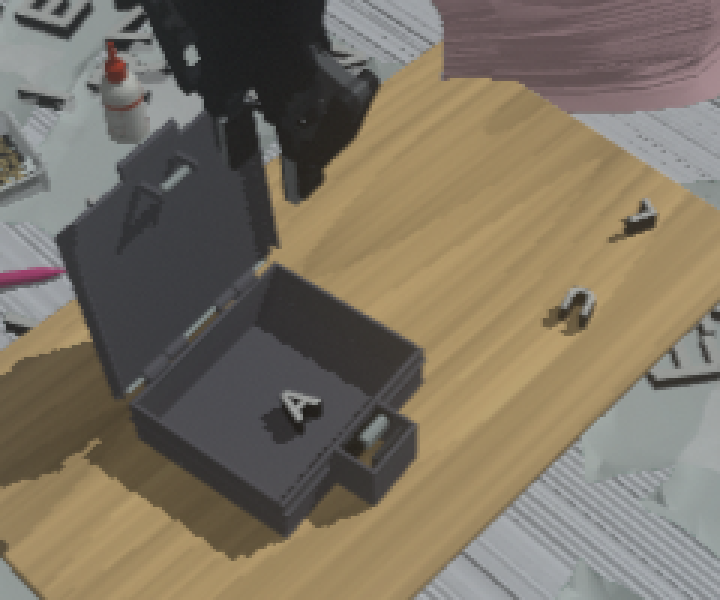

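The A lies face up in the tray at (300,405), and U and V are undisturbed. Next I go over the lid and behind it with the fingers shut.

>>> {"api": "play_rows", "payload": {
  "motion": [
    [1, [0, 0, 0.04], 0],
    [1, [0.04, 0.0055, 0.05], 0],
    [1, [0.09, 0.012, 0.05], 0],
    [1, [0.13, 0.0175, 0.05], 0],
    [1, [0.15, 0.02, 0.05], 0]
  ]
}}

```text
time: 7.6
tool_pos: [0.6668, 0.16, 0.3205]
tool_rot: [0.705, -0.048, 0.706, 0.048]
contact_force: [-1.2, -0.4, -0.6]
gripper_width: -0.002
```

>>> {"api": "play_rows", "payload": {
  "motion": [
    [1, [0.002, 0, 0], 0],
    [1, [0.002, 0, -0.04], 0],
    [1, [0.002, 0, -0.08], 0],
    [1, [0.002, 0, -0.11], 0],
    [1, [0.002, 0, -0.11], 0]
  ]
}}

```text
time: 8.1
tool_pos: [0.6624, 0.1594, 0.205]
tool_rot: [0.702, -0.048, 0.709, 0.048]
contact_force: [0.5, 0.2, -1.2]
gripper_width: -0.003
```

```bash
python3 - <<'E'
from h import *
s=state();print(s['tool_pos'],s['contact_force'],s['gripper_width'])
a,_=grab('scene','scene6'); cv2.imwrite(f'pics/scene6x.png',cv2.resize(a[60:260,110:350],(720,600),interpolation=0)[:,:,::-1])
ex=np.array([.991,.135])
H=np.array([.596,.1508])
for th in (1.64,1.5,1.4,1.3,1.2,1.1,1,.9,.8,.7,.6,.5,.4,.35,.3,.25,.2):
    r=.135; x=-r*np.cos(th)+.005*np.sin(th)+.015; z=.077+r*np.sin(th)+.005*np.cos(th)
    print(th,np.round(H+x*ex,4),round(z,4))
E
```

```text
[0.66240911 0.15941606 0.20500105] [ 0.52314411  0.16765701 -1.19047632] -0.0028178097180772735
1.64 [0.6251 0.1548] 0.2113
1.5 [0.6063 0.1522] 0.212
1.4 [0.593  0.1504] 0.2109
1.3 [0.5799 0.1486] 0.2084
1.2 [0.567  0.1469] 0.2046
1.1 [0.5546 0.1452] 0.1996
1 [0.5428 0.1435] 0.1933
0.9 [0.5316 0.142 ] 0.1859
0.8 [0.5212 0.1406] 0.1773
0.7 [0.5117 0.1393] 0.1678
0.6 [0.5032 0.1382] 0.1574
0.5 [0.4958 0.1372] 0.1461
0.4 [0.4896 0.1363] 0.1342
0.35 [0.4869 0.1359] 0.128
0.3 [0.4845 0.1356] 0.1217
0.25 [0.4825 0.1353] 0.1152
0.2 [0.4807 0.1351] 0.1087
```

View pics/scene6x.png

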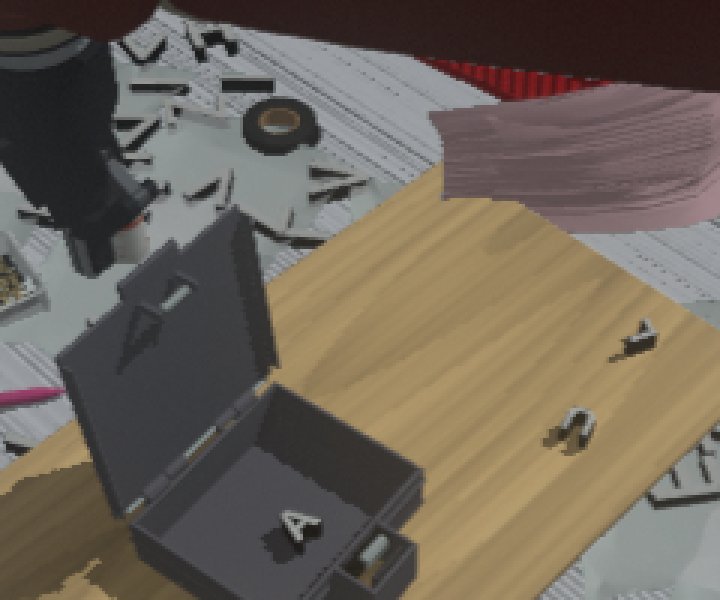

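Fingers are behind the lid at about (90,260). Pushing it over.

>>> {"api": "play_rows", "payload": {
  "motion": [
    [1, [-0.018, -0.0025, 0], 0],
    [1, [-0.033, -0.0045, 0], 0],
    [1, [-0.043, -0.006, 0], 0],
    [1, [-0.052, -0.007, 0.001], 0],
    [1, [-0.06, -0.008, 0.001], 0]
  ]
}}

```text
time: 8.65
tool_pos: [0.6068, 0.1519, 0.2144]
tool_rot: [0.707, -0.048, 0.704, 0.048]
contact_force: [0.6, 0.5, 0.2]
gripper_width: -0.001
```

>>> {"api": "play_rows", "payload": {
  "motion": [
    [1, [-0.007, -0.001, -0.0005], 0],
    [1, [-0.013, -0.0018, -0.001], 0],
    [1, [-0.02, -0.0027, -0.002], 0],
    [1, [-0.026, -0.0036, -0.0036], 0],
    [1, [-0.033, -0.0045, -0.0055], 0]
  ]
}}

```text
time: 9.15
tool_pos: [0.5731, 0.1473, 0.2066]
tool_rot: [0.705, -0.048, 0.706, 0.048]
contact_force: [1.5, -0.7, 0.5]
gripper_width: -0.004
```

```bash
python3 - <<'E'
from h import *
s=state();print(s['tool_pos'],s['contact_force'],s['gripper_width'])
a,_=grab('scene','scene7'); cv2.imwrite(f'pics/scene7x.png',cv2.resize(a[60:260,110:350],(720,600),interpolation=0)[:,:,::-1])
E
```

```text
[0.57307415 0.14728321 0.20659267] [ 1.510159   -0.69179862  0.50915818] -0.0035905004151064145
```

View pics/scene7x.png

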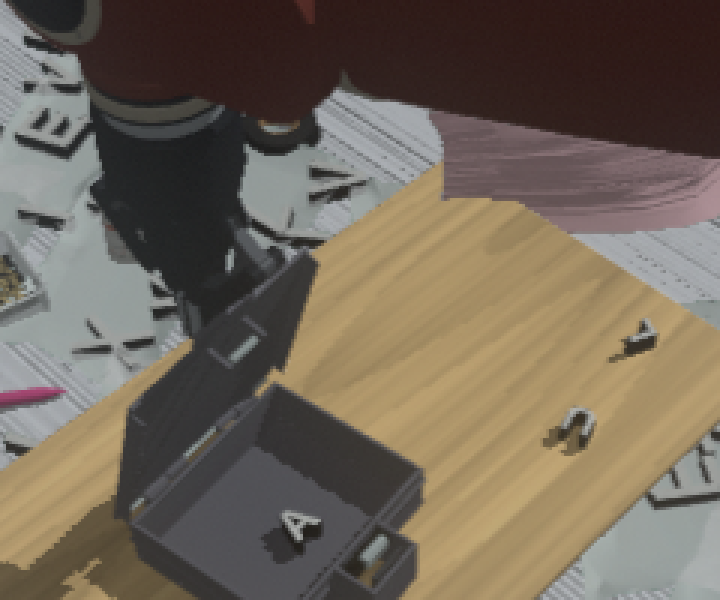

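The lid follows the fingers and is now tilted forward. Continuing along the arc.

>>> {"api": "play_rows", "payload": {
  "motion": [
    [1, [-0.0105, -0.0012, -0.0035], 0],
    [1, [-0.0184, -0.0022, -0.0069], 0],
    [1, [-0.0302, -0.0039, -0.0132], 0],
    [1, [-0.0414, -0.0054, -0.0206], 0],
    [1, [-0.0518, -0.0068, -0.0292], 0]
  ]
}}

```text
time: 9.7
tool_pos: [0.5209, 0.1405, 0.1775]
tool_rot: [0.706, -0.048, 0.705, 0.048]
contact_force: [0.6, 0.7, 2.1]
gripper_width: -0.002
```

>>> {"api": "play_rows", "payload": {
  "motion": [
    [1, [-0.0095, -0.0013, -0.0095], 0],
    [1, [-0.018, -0.0024, -0.02], 0],
    [1, [-0.0254, -0.0034, -0.0312], 0],
    [1, [-0.0316, -0.0043, -0.0431], 0],
    [1, [-0.0343, -0.0047, -0.0493], 0]
  ]
}}

```text
time: 10.2
tool_pos: [0.4861, 0.1357, 0.1265]
tool_rot: [0.705, -0.048, 0.706, 0.048]
contact_force: [-0.4, 0.4, 0.7]
gripper_width: 0.002
```

```bash
python3 - <<'E'
from h import *
s=state();print(s['tool_pos'],s['contact_force'],s['gripper_width'])
a,_=grab('scene','scene8'); cv2.imwrite(f'pics/scene8x.png',cv2.resize(a[60:260,110:350],(720,600),interpolation=0)[:,:,::-1])
E
```

```text
[0.48609409 0.135749   0.12645121] [-0.40150808  0.39026501  0.69974524] 0.0017663826484898846
```

View pics/scene8x.png

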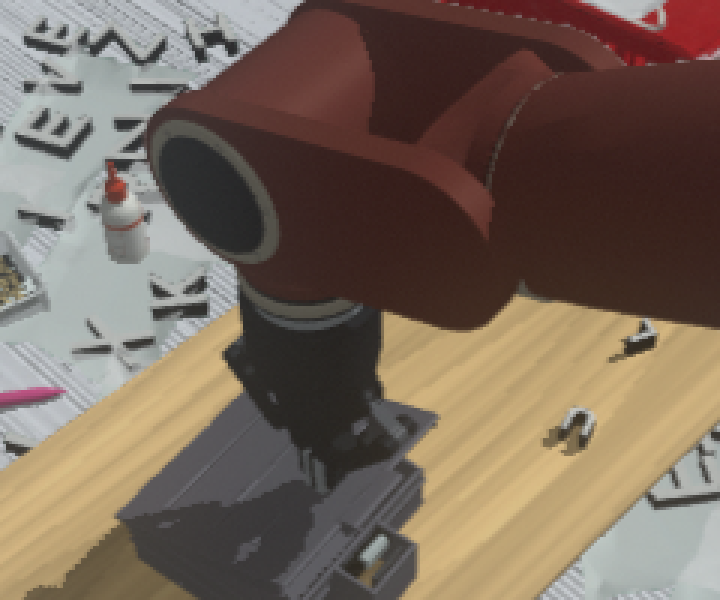

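Lid is nearly down, with the tips on it behind the tab. I'll slide forward to the press point and then feel downward.

>>> {"api": "play_rows", "payload": {
  "motion": [
    [1, [-0.008, -0.001, -0.002], 0],
    [1, [-0.016, -0.002, -0.004], 0],
    [1, [-0.0215, -0.0028, -0.007], 0],
    [1, [-0.0215, -0.0028, -0.009], 0],
    [1, [-0.0215, -0.0028, -0.009], 0]
  ]
}}

```text
time: 10.75
tool_pos: [0.4654, 0.133, 0.119]
tool_rot: [0.705, -0.048, 0.706, 0.048]
contact_force: [-0.6, 0.2, -0.1]
gripper_width: -0.003
```

>>> {"api": "play_rows", "payload": {
  "motion": [
    [1, [0, 0, -0.001], 0],
    [1, [0, 0, -0.002], 0],
    [1, [0, 0, -0.003], 0],
    [1, [0, 0, -0.003], 0]
  ]
}}

```text
time: 11.15
tool_pos: [0.4659, 0.1331, 0.1161]
tool_rot: [0.705, -0.048, 0.706, 0.048]
contact_force: [0.6, -0.9, 0.3]
gripper_width: 0.0
```

>>> {"api": "play_rows", "payload": {
  "motion": [
    [1, [0, 0, -0.001], 0],
    [1, [0, 0, -0.002], 0],
    [1, [0, 0, -0.003], 0]
  ]
}}

```text
time: 11.45
tool_pos: [0.4659, 0.1331, 0.1132]
tool_rot: [0.705, -0.048, 0.706, 0.048]
contact_force: [-0.9, 0.1, 1.9]
gripper_width: 0.003
```

>>> {"api": "play_rows", "payload": {
  "motion": [
    [1, [0, 0, -0.001], 0],
    [1, [0, 0, -0.002], 0],
    [1, [0, 0, -0.002], 0]
  ]
}}

```text
time: 11.75
tool_pos: [0.4658, 0.133, 0.1111]
tool_rot: [0.705, -0.048, 0.706, 0.048]
contact_force: [-0.3, -0.6, 0.6]
gripper_width: 0.001
```

>>> {"api": "play_rows", "payload": {
  "motion": [
    [1, [0, 0, -0.001], 0],
    [1, [0, 0, -0.002], 0],
    [1, [0, 0, -0.002], 0]
  ]
}}

```text
time: 12.05
tool_pos: [0.4659, 0.1331, 0.1091]
tool_rot: [0.705, -0.048, 0.706, 0.048]
contact_force: [-1.3, 0.2, 0.9]
gripper_width: 0.002
```

>>> {"api": "play_rows", "payload": {
  "motion": [
    [1, [0, 0, -0.001], 0],
    [1, [0, 0, -0.001], 0]
  ]
}}

```text
time: 12.25
tool_pos: [0.4659, 0.1331, 0.1082]
tool_rot: [0.705, -0.048, 0.706, 0.048]
contact_force: [-0.7, 0.5, 0.4]
gripper_width: -0.001
```

>>> {"api": "play_rows", "payload": {
  "motion": [
    [1, [0, 0, -0.0005], 0],
    [1, [0, 0, -0.001], 0]
  ]
}}

```text
time: 12.45
tool_pos: [0.4659, 0.1331, 0.1073]
tool_rot: [0.705, -0.048, 0.706, 0.048]
contact_force: [-0.8, -0.6, 0.6]
gripper_width: 0.001
```

>>> {"api": "play_rows", "payload": {
  "motion": [
    [1, [0, 0, -0.0005], 0],
    [1, [0, 0, -0.001], 0]
  ]
}}

```text
time: 12.65
tool_pos: [0.4659, 0.1331, 0.1063]
tool_rot: [0.705, -0.048, 0.706, 0.048]
contact_force: [-1.2, 0.4, 1.2]
gripper_width: 0.001
```

>>> {"api": "play_rows", "payload": {
  "motion": [
    [1, [0, 0, -0.0005], 0],
    [1, [0, 0, -0.001], 0]
  ]
}}

```text
time: 12.85
tool_pos: [0.4659, 0.1331, 0.1052]
tool_rot: [0.705, -0.048, 0.706, 0.048]
contact_force: [-1.0, -0.3, 2.1]
gripper_width: 0.003
```

>>> {"api": "play_rows", "payload": {
  "motion": [
    [1, [0, 0, -0.0005], 0],
    [1, [0, 0, -0.001], 0]
  ]
}}

```text
time: 13.05
tool_pos: [0.4659, 0.1331, 0.1042]
tool_rot: [0.705, -0.048, 0.706, 0.048]
contact_force: [-1.3, -0.0, 1.5]
gripper_width: 0.002
```

>>> {"api": "play_rows", "payload": {
  "motion": [
    [1, [0, 0, -0.0005], 0],
    [1, [0, 0, -0.001], 0]
  ]
}}

```text
time: 13.25
tool_pos: [0.4659, 0.1331, 0.1037]
tool_rot: [0.705, -0.048, 0.706, 0.048]
contact_force: [-3.3, -0.3, 6.4]
gripper_width: 0.001
```

>>> {"api": "play_rows", "payload": {
  "motion": [
    [1, [0, 0, -0.0005], 0],
    [1, [0, 0, -0.001], 0]
  ]
}}

```text
time: 13.45
tool_pos: [0.4659, 0.1331, 0.1032]
tool_rot: [0.705, -0.048, 0.706, 0.048]
contact_force: [-4.6, -1.2, 8.8]
gripper_width: 0.001
```

>>> {"api": "play_rows", "payload": {
  "motion": [
    [1, [0, 0, -0.0005], 0],
    [1, [0, 0, -0.001], 0]
  ]
}}

```text
time: 13.65
tool_pos: [0.4659, 0.1331, 0.1027]
tool_rot: [0.705, -0.048, 0.706, 0.048]
contact_force: [-5.0, -1.4, 12.3]
gripper_width: -0.003
```

>>> {"api": "play_rows", "payload": {
  "motion": [
    [1, [0, 0, -0.0005], 0],
    [1, [0, 0, -0.001], 0]
  ]
}}

```text
time: 13.85
tool_pos: [0.4658, 0.1331, 0.1018]
tool_rot: [0.705, -0.048, 0.706, 0.048]
contact_force: [-6.0, -0.7, 11.6]
gripper_width: 0.002
```

>>> {"api": "play_rows", "payload": {
  "motion": [
    [1, [0, 0, -0.0004], 0],
    [1, [0, 0, -0.0004], 0]
  ]
}}

```text
time: 14.05
tool_pos: [0.4656, 0.133, 0.1012]
tool_rot: [0.705, -0.048, 0.706, 0.048]
contact_force: [-6.6, -1.9, 10.1]
gripper_width: -0.0
```

>>> {"api": "play_rows", "payload": {
  "motion": [
    [1, [0, 0, -0.0004], 0],
    [1, [0, 0, -0.0004], 0]
  ]
}}

```text
time: 14.25
tool_pos: [0.4658, 0.1331, 0.1007]
tool_rot: [0.705, -0.048, 0.706, 0.048]
contact_force: [-5.6, -0.8, 9.4]
gripper_width: -0.002
```

>>> {"api": "play_rows", "payload": {
  "motion": [
    [1, [0, 0, -0.0004], 0],
    [1, [0, 0, -0.0004], 0]
  ]
}}

```text
time: 14.45
tool_pos: [0.4657, 0.1331, 0.1]
tool_rot: [0.705, -0.048, 0.706, 0.048]
contact_force: [-3.2, -0.7, 7.9]
gripper_width: 0.001
```

>>> {"api": "play_rows", "payload": {
  "motion": [
    [1, [0, 0, -0.0003], 0],
    [1, [0, 0, -0.0003], 0]
  ]
}}

```text
time: 14.65
tool_pos: [0.4659, 0.1331, 0.0995]
tool_rot: [0.705, -0.048, 0.706, 0.048]
contact_force: [-2.9, 0.1, 5.8]
gripper_width: -0.0
```

>>> {"api": "play_rows", "payload": {
  "motion": [
    [1, [0, 0, -0.0003], 0],
    [1, [0, 0, -0.0003], 0]
  ]
}}

```text
time: 14.85
tool_pos: [0.4658, 0.1331, 0.0988]
tool_rot: [0.705, -0.048, 0.706, 0.048]
contact_force: [-2.6, -1.1, 3.3]
gripper_width: 0.001
```

>>> {"api": "play_rows", "payload": {
  "motion": [
    [1, [0, 0, -0.0003], 0],
    [1, [0, 0, -0.0003], 0]
  ]
}}

```text
time: 15.05
tool_pos: [0.4659, 0.1331, 0.098]
tool_rot: [0.706, -0.048, 0.705, 0.048]
contact_force: [-1.2, -0.2, 1.8]
gripper_width: 0.001
```

>>> {"api": "play_rows", "payload": {
  "motion": [
    [1, [0, 0, -0.0003], 0],
    [1, [0, 0, -0.0003], 0]
  ]
}}

```text
time: 15.25
tool_pos: [0.4659, 0.1331, 0.0976]
tool_rot: [0.706, -0.048, 0.705, 0.048]
contact_force: [0.6, -0.4, -0.1]
gripper_width: -0.003
```

>>> {"api": "play_rows", "payload": {
  "motion": [
    [1, [0, 0, -0.0003], 0],
    [1, [0, 0, -0.0003], 0]
  ]
}}

```text
time: 15.45
tool_pos: [0.4659, 0.1331, 0.0975]
tool_rot: [0.705, -0.048, 0.705, 0.048]
contact_force: [-0.1, -0.1, 1.0]
gripper_width: 0.003
```

>>> {"api": "play_rows", "payload": {
  "motion": [
    [1, [0, 0, -0.0003], 0],
    [1, [0, 0, -0.0003], 0]
  ]
}}

```text
time: 15.65
tool_pos: [0.4659, 0.1331, 0.0974]
tool_rot: [0.705, -0.048, 0.706, 0.048]
contact_force: [-0.5, 0.3, 2.2]
gripper_width: 0.003
```

>>> {"api": "play_rows", "payload": {
  "motion": [
    [1, [0, 0, -0.0003], 0],
    [1, [0, 0, -0.0003], 0]
  ]
}}

```text
time: 15.85
tool_pos: [0.466, 0.1331, 0.0973]
tool_rot: [0.705, -0.048, 0.706, 0.048]
contact_force: [-2.1, -0.5, 3.6]
gripper_width: -0.0
```

>>> {"api": "play_rows", "payload": {
  "motion": [
    [1, [0, 0, -0.0005], 0],
    [1, [0, 0, -0.001], 0],
    [1, [0, 0, -0.001], 0]
  ]
}}

```text
time: 16.15
tool_pos: [0.466, 0.1331, 0.0968]
tool_rot: [0.705, -0.048, 0.706, 0.048]
contact_force: [-4.2, -0.7, 7.7]
gripper_width: 0.001
```

>>> {"api": "play_rows", "payload": {
  "motion": [
    [1, [0, 0, -0.0004], 0],
    [1, [0, 0, -0.0006], 0],
    [1, [0, 0, -0.0006], 0]
  ]
}}

```text
time: 16.45
tool_pos: [0.466, 0.1331, 0.0966]
tool_rot: [0.705, -0.048, 0.706, 0.048]
contact_force: [-4.5, -0.0, 9.3]
gripper_width: 0.005
```

>>> {"api": "play_rows", "payload": {
  "motion": [
    [1, [0, 0, -0.0005], 0],
    [1, [0, 0, -0.0008], 0],
    [1, [0, 0, -0.0008], 0]
  ]
}}

```text
time: 16.75
tool_pos: [0.466, 0.1331, 0.0963]
tool_rot: [0.705, -0.048, 0.706, 0.048]
contact_force: [-6.0, -0.7, 12.3]
gripper_width: -0.001
```

>>> {"api": "play_rows", "payload": {
  "motion": [
    [1, [0, 0, -0.0003], 0],
    [1, [0, 0, -0.0006], 0],
    [1, [0, 0, -0.0006], 0]
  ]
}}

```text
time: 17.05
tool_pos: [0.466, 0.1331, 0.0961]
tool_rot: [0.705, -0.048, 0.706, 0.048]
contact_force: [-8.5, -1.1, 15.3]
gripper_width: 0.001
```

15 N down (17.5 N in all) with a stiff response, so it's past the click and on the buffer. Easing off.

>>> {"api": "play_rows", "payload": {
  "motion": [
    [1, [0, 0, 0.002], 0],
    [1, [0, 0, 0.004], 0],
    [1, [0, 0, 0.007], 0],
    [1, [0, 0, 0.012], 0],
    [1, [0, 0, 0.02], 0]
  ]
}}

```text
time: 17.55
tool_pos: [0.4654, 0.133, 0.1136]
tool_rot: [0.705, -0.048, 0.706, 0.048]
contact_force: [0.5, 0.3, 0.1]
gripper_width: -0.002
```

>>> {"api": "play_rows", "payload": {
  "motion": [
    [1, [0, 0, 0.03], 0],
    [1, [0, 0, 0.07], 0],
    [1, [0, 0, 0.12], 0],
    [1, [-0.03, 0, 0.17], 0],
    [1, [-0.06, 0, 0.2], 0]
  ]
}}

```text
time: 18.05
tool_pos: [0.4063, 0.133, 0.317]
tool_rot: [0.706, -0.047, 0.705, 0.048]
contact_force: [-0.1, -0.3, 0.7]
gripper_width: -0.002
```

>>> {"api": "play_rows", "payload": {
  "motion": [
    [1, [-0.02, -0.05, 0], 0],
    [1, [-0.02, -0.1, 0], 0],
    [1, [-0.02, -0.15, 0], 0],
    [1, [-0.02, -0.2, 0], 0],
    [1, [-0.02, -0.2, 0], 0]
  ]
}}

```text
time: 18.55
tool_pos: [0.3856, -0.0715, 0.3141]
tool_rot: [0.706, -0.045, 0.706, 0.044]
contact_force: [-0.0, -0.2, -0.0]
gripper_width: 0.007
```

```bash
python3 - <<'E'
from h import *
s=state();print(s['time'],s['tool_pos'],s['contact_force'],s['gripper_width'])
a,_=grab('scene','scene9'); cv2.imwrite(f'pics/scene9x.png',cv2.resize(a[60:260,110:350],(720,600),interpolation=0)[:,:,::-1])
a,d=grab('top','top9');cv2.imwrite('pics/top9x.png',cv2.resize(a,(800,600))[:,:,::-1])
print(nets.landmark_of('scene','lid_edge')[:2],nets.landmark_of('top','lid_edge')[:2])
for c in('scene','top'):
  P=cloud(c,np.load(f'pics/{c}9.npy'));
  m=(abs(P[...,0]-.53)<.04)&(abs(P[...,1]-.145)<.05)&(P[...,2]<.2)
  q=P[m];A=np.c_[q[:,:2],np.ones(len(q))];print(c,m.sum(),np.median(q[:,2]),np.linalg.lstsq(A,q[:,2],rcond=None)[0])
E
```

```text
18.55 [ 0.38560226 -0.0715303   0.31405047] [-0.04492269 -0.21910299 -0.00928906] 0.006505972739953216
[{'at': [0.4602, 0.132, 0.1017], 'score': 0.95}, {'at': [0.4612, -0.16, 0.0361], 'score': 0.46}] [{'at': [0.4557, 0.1338, 0.0972], 'score': 0.84}]
scene 1609 0.09025488496160942 [-0.10666562 -0.01509311  0.14894655]
top 1833 0.08889444063333235 [-0.10528981 -0.0145379   0.14676655]
```

View pics/scene9x.png

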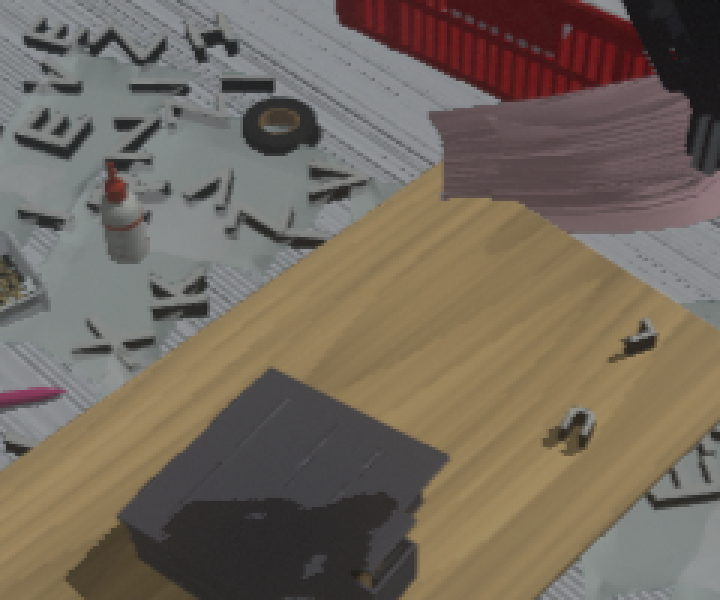

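View pics/top9x.png

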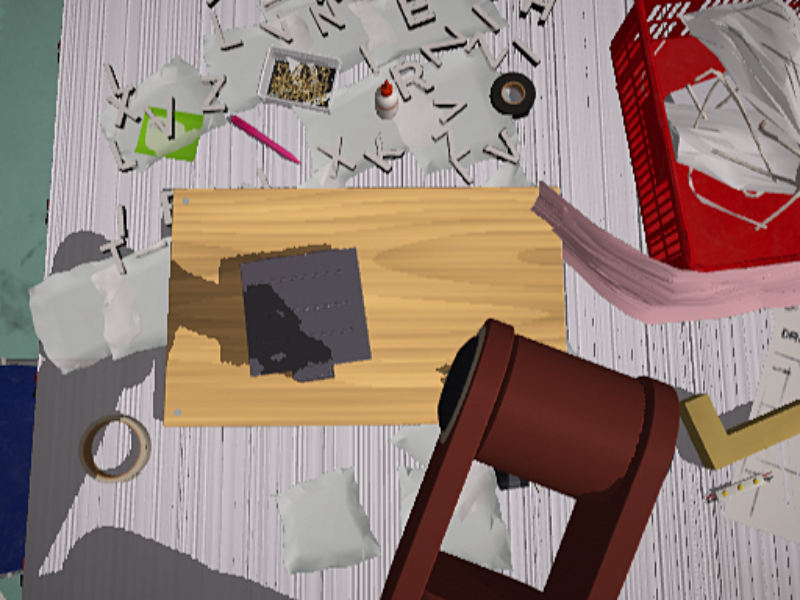

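The lid stays down at about 0.106 rad, inside the clicked range of 0.01 to 0.15. U and V are unmoved at (575,425) and (640,335), and the arm is clear of everything. I'm handing the job in.

```bash
python3 -c "
from plant import workorder;print(workorder.job_done())"
```

```text
the job is handed in; nothing more can be done
None
```

The letter A is in the case and the lid is clicked shut. I handed the job in at about 18.8 s of the 58 s allowed.

- **Letter:** I gripped the A along its long axis and set it face up on the tray floor. A picture taken before closing showed it lying there.
- **Lid:** I swung the lid over from behind with the fingers shut and pressed at its free edge. The resistance peaked at about 12 N down, fell to nothing, then turned stiff on the buffer. I stopped at 15.3 N down, about 17.5 N in all with the sideways part. Forces were read at the end of each move.
- **Last checks:** After I let go and withdrew, both cameras put the lid at about 0.106 rad, inside the clicked range of 0.01 to 0.15. The letters U and V were where they started, and the arm touched nothing, with force near zero.

The gripper closed to 21 mm on the A instead of the stated 24 mm, and the fingers may have brushed the board at about 5 N while closing. Neither caused any trouble. No check failed.

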